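# Flip a sled stop down and set the board against it

### The job

On the crosscut sled, push the raised broad flip stop over with a fingertip until it is fully down in front of the fence; then, pushing only, bring the board up flush against the fence and along it until its end touches that stop. Leave the narrow, ball-ended stop raised, leave the loose things around alone, and do not lift the board.

Things in the scene. Friction and masses are not known exactly. Their poses are not given: they have to be found in the camera images.
- sled: Crosscut sled, fixed: white-faced base 300 (x) x 700 (y) x 18 mm thick with a low aluminium fence along y. Origin: centre of the underside. In its frame the fence's front face (robot side) is at x = +50 mm, its back at +90, its top at z = 63 mm; the board lies on the base at z = 18 mm. Behind the fence: a fixed wooden guard block 50 x 80 mm, top at z = 68 mm, at x = +115, y = +75 mm
- broad_base: Fixed black clamp foot (42 x 40 mm, 8 mm high with two hinge ears 20 mm high) of the broad flip stop, on top of the fence somewhere on its right (-y) half. Origin: centre of its underside, on the fence top (z = 63 mm); axes parallel to the sled's
- broad_hinge (a point): Hinge axis (along the sled's y) of the broad stop: 12 mm in front (-x) of and 14 mm above the broad_base origin, so 8 mm behind the fence's front face and 77 mm above the bench; axes parallel to the sled's. The stop's side face that the board must touch is 18 mm to +y of this point
- broad_stop (a joint): Angle of the broad flip stop. 0 = raised, leaning 20 degrees back (+x) past upright; 0.35 = arm upright; 1.92 (end of travel) = fully down: arm level, pointing to -x, its top face 5 mm above the hinge, its leg hanging in front of the fence to 9 mm above the sled base. Stiff hinge: it stays where left and takes about 2 N at the tip to move. It starts raised, at 0 to 0.25
- broad_tip (a point): Far end of the broad stop's arm (moves with it), 65 mm from the hinge axis. The stop is a plain steel L: flat arm 36 mm wide (y), 10 mm thick, and at its tip, square to it, a 50 mm leg of the same width. When raised the leg points to the front (-x) from the top; the arm's back can be reached from above, behind it
- narrow_stop (a joint): Angle of the narrow flip stop (same kind of hinge, stiffness and travel, same directions): flat steel arm 12 mm wide, 53 mm from hinge, ending in a 34 mm leg with a 22 mm ball. Stays raised. Either stop can be the one nearer the board; they stand 75 to 135 mm apart
- narrow_hinge (a point): Hinge axis of the narrow stop, centre; it stands on an identical foot on the fence, 77 mm above the bench
- blank_center (a point): Centre (half-way up) of the board: rectangular dark hardwood, 70 (x) x 220 (y, along the fence) x 25 mm thick, about 0.26 kg, loose, lying flat on the sled in front of the fence, to the left (+y) of both stops; x and y axes along its width and length. Flush against the fence, its centre is 35 mm in front of the fence's front face
- blank_end (a point): Middle of the board's right (-y) end face, the end that goes to the stop; 12.5 mm above the sled base
- blank_tail (a point): Middle of the board's left (+y) end face, 12.5 mm above the sled base
- tape: Grey tape measure, 62 x 66 x 34 mm, loose, lying on the sled in front of the stops, near the robot-side edge; origin at the centre of its underside. Leave alone
- glue_jar: Jar, 66 mm diameter, 100 mm tall, loose, on the bench to the left of the sled; origin at the centre of its underside. Leave alone
- offcut: Light wooden offcut, 90 x 45 x 45 mm, loose, on the bench to the right of the sled; origin at the centre of its underside. Leave alone
Not all that is in view belongs to the job. Of the things shaped like the part that bears blank_center, the dark wooden one is meant.

How it is judged (in metres and radians):
On the way, in this order (a step that is already met when the one before it is completed fails the run):
1. the broad stop is flipped fully down (value of joint broad_stop above 1.85 rad), for 0.2 s.
2. the board lies along the fence with its end at the stop (y of blank_end in the frame of broad_base between 0.013 and 0.0225 m and x of each of blank_end, blank_tail in the frame of sled above 0.01 m), for 0.2 s.
At the end, for the whole second after the job is handed in: The broad stop is fully down (within about 4 degrees of its end of travel), the narrow one still raised; the board lies flat on the sled, both its ends within 5 mm of flush with the fence, and its right end within 4.5 mm of the broad stop's side face (all of step 2 and value of joint broad_stop above 1.85 rad and value of joint narrow_stop below 0.6 rad and x of each of blank_end, blank_tail in the frame of sled below 0.02 m and angle between blank_center's own z axis and vertical below 0.05 rad and z of blank_center in the frame of sled below 0.035 m and velocity of joint broad_stop below 0.05 rad/s); the robot touches nothing.
It fails at once if the board is lifted or tipped (z of blank_center in the frame of sled above 0.042 m or angle between blank_center's own z axis and vertical above 0.2 rad).
It fails at once if the narrow stop is flipped (value of joint narrow_stop above 0.6 rad).
It fails at once if a loose bystander is disturbed (distance of any of tape, glue_jar, offcut from where it was at the start of the episode above 0.02 m).
It also fails if it takes over 61 s, if anything falls off the work surface, if the arm or the gripper's body presses on something with over 40 N, if the wrist force passes 120 N, or if a joint passes its speed limit or range.

### The arm

A 6-joint arm with a two-finger parallel gripper is mounted at the origin on the work surface. World frame = base frame: x ahead of the robot, y to its left, z up, the work surface at z = 0. Lengths are in m, angles in degrees, forces in N, time in s.
With the tool pointing down it reaches from about 0.35 to 0.975 m from the base axis. Payload 7.1 kg.
Tool frame: the origin (TCP) lies on the mounting face of the last link; the fingertips stand 182 mm ahead of it and the grasp point (between the pads) lies 163 mm ahead of it (manip.tip_reach is the distance from the TCP to the fingertips, in m); z points along the fingers, y is the line along which they close (so a half turn about z gives the same grasp; the last joint's range is limited). The gripper opens to 88 mm and grips with 3 to 60 N. Pads are 20 mm wide; open, the fingers measure 115 mm over their backs; the gripper's body (75 mm by 178 mm) begins 61 mm behind the grasp point.
Start: joints at [67.036, 24.242, 93.386, -0, 62.372, -1.089], TCP at [0.233, 0.58, 0.405] pointing down, gripper open.
Joint ranges: [-172.04, 172.04], [-51.8, 120.97], [4.93, 147.93], [-75.15, 255.16], [6.16, 154.13], [-145.62, 145.62]. Speed limits (degrees/s): [136.94, 136.94, 172.46, 180, 180, 180].

### API

Orientations are given as a 3x3 rotation matrix whose columns are the frame's x, y, z axes.
In Python, from cell import manip, viewer gives the robot as it stands.
- The arm moves only by the tool play_rows, never from a script. Its argument "rows" is a list of rows, each an object with "offset": the shift along the tool's x, y, z in m, a list of three; "rotation": the turn, a rotation vector about the tool's x, y, z in degrees, a list of three; "jaw": the closure, from -1 (fully open) to 1 (shut). A call has 1 to 8 rows; each row is the pose to reach, as a shift and turn from the pose commanded when the call began, along the tool's axes at that moment; what a row does not reach only later rows make up. A row lasts 1/12 s, in which the tool goes at most 41.7 mm and 7.16 degrees, less where a joint would pass 70% of its speed; a pose out of reach is approached as far as the arm can. A call with a gripper value outside its range is refused whole. The fingers move at their own pace and stop on an object; "newtons" is the grip in N (left out, the last holds). Time passes only in rows, so rows that repeat a pose let the fingers close. It gives the time, the measured TCP pose, the force, the opening and the grip force at its end, in the units of the state.
- manip.get_state(): the state, without advancing time (a new reading comes with each control period).
- viewer.capture(name): name is "side" or "top" or "wrist"; returns a dict with "color" (480x640x3 uint8, red, green, blue), "fov_y" (degrees; the focal length in pixels is half the picture's height over the tangent of half this angle, whatever the lens; pixels are square), "cx", "cy" (the principal point, pixels), "R" (3x3) and "t" (3): a world point X has camera coordinates R X + t; the wrist camera has in their place "hand_eye" (4x4, takes a point from camera to tool coordinates, whose origin is the TCP and whose axes are the flange's). Camera axes: x right, y down, z forward; pixel columns grow to the right and rows downward; lengths in m; the calibration is good to about 2 mm. A picture is of the moment at which its call begins: read the wrist's pose just before it. There is no depth.
- manip.close_job(): hands the job in; it is judged then, once.
The state is a dict: "time": time; "joint_pos": joint angles; "dq": joint speeds; "joint_torque": joint torques, N m; "eef_pos": TCP position; "tool_rot": TCP orientation; "ft_force": force on the tool from outside, world axes, zero at the start; "ft_torque": the same for the moment, N m; "width": opening from 0.0 (shut) to 1.0 (fully open); "grip_force": force on a finger pad.
Only numpy, scipy, OpenCV 4.12 (cv2) and the standard library are available. Lean on these libraries where they do the work, as an engineer would, in place of code of your own. Each camera call takes 0.05 s, during which the arm holds its last target. There are 200 camera calls.

## Working session

There is one attempt and no reset: what is moved stays moved. The work goes in short steps, Python scripts to look and compute and a tool call to move; the robot and the scene stay as the last step left them, time stands still between calls to the robot, and variables do not carry over. Pictures are saved under pics/ and viewed, at most 10 in all, crops included, and the job is handed in when it is done.

Besides the shell and the picture viewer there is one more tool, called after ">>>" as name(argument=value, ...) on one line, values as JSON. play_rows: Moves the arm, as the interface text tells. Its arguments: {"type":"object","properties":{"rows":{"type":"array","items":{"type":"object","properties":{"offset":{"type":"array","items":{"type":"number"}},"rotation":{"type":"array","items":{"type":"number"}},"jaw":{"type":"number"}}}},"newtons":{"type":"number"}},"required":["rows"]}

```bash
mkdir -p pics; ls; python3 - <<'E'
from cell import manip, viewer
import cv2,pickle
s=manip.get_state(); print({k:s[k] for k in('time','eef_pos','tool_rot','ft_force','width')}, manip.tip_reach)
d={}
for n in('side','top','wrist'):
    d[n]=viewer.capture(n); cv2.imwrite(f'pics/{n}0.png',d[n]['color'][:,:,::-1])
    print(n,{k:v for k,v in d[n].items() if k!='color'})
pickle.dump(d,open('d0.pkl','wb'))
E
```

```text
pics
{'time': 0.0, 'eef_pos': array([0.23273542, 0.57974362, 0.4039133 ]), 'tool_rot': array([[-9.27969513e-01,  3.72655610e-01, -6.15334303e-04],
       [ 3.72656115e-01,  9.27968457e-01, -1.40088068e-03],
       [ 4.89647809e-05, -1.52928265e-03, -9.99998829e-01]]), 'ft_force': array([ 0.33787259, -0.59030071,  0.81178005]), 'width': 1.002456627086224} 0.182
side {'fov_y': 44.905075894376964, 'cx': 320.5438823598148, 'cy': 228.88004931805537, 'R': array([[ 0.7593496 , -0.65056733, -0.01226101],
       [-0.33987029, -0.38049111, -0.86006668],
       [ 0.55486608,  0.65725844, -0.51003428]]), 't': array([-0.35041411,  0.25799901,  1.17209032])}
top {'fov_y': 56.6673170105463, 'cx': 319.80852301139726, 'cy': 226.44817450330308, 'R': array([[-0.01979574, -0.99976785,  0.00850753],
       [-0.99557025,  0.01892894, -0.09209542],
       [ 0.091913  , -0.01029294, -0.99571384]]), 't': array([0.01390979, 0.46389508, 1.47102164])}
wrist {'fov_y': 67.57322380817592, 'cx': 323.30633222127966, 'cy': 234.79492944368832, 'hand_eye': array([[-6.80624696e-04, -9.52726514e-01, -3.03828448e-01,
         8.41293672e-02],
       [ 9.99998956e-01, -1.03569120e-03,  1.00749775e-03,
         4.87745071e-04],
       [-1.27454227e-03, -3.03827445e-01,  9.52726225e-01,
         1.95218306e-02],
       [ 0.00000000e+00,  0.00000000e+00,  0.00000000e+00,
         1.00000000e+00]])}
```

View pics/top0.png

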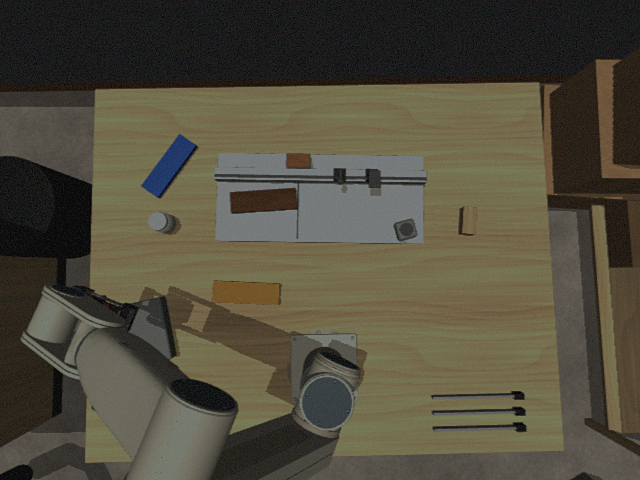

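View pics/side0.png

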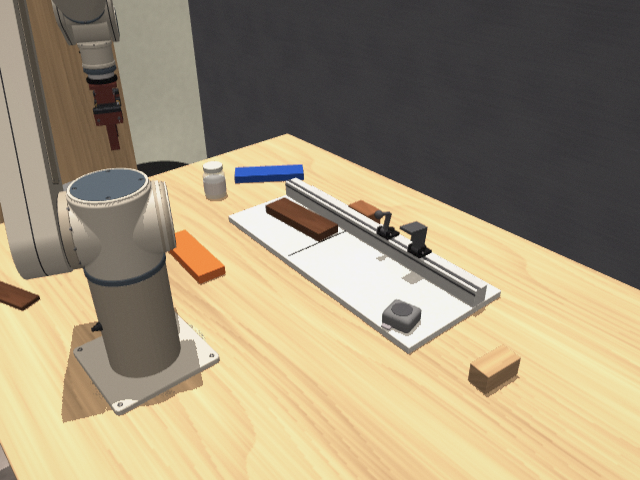

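The top view shows the sled at about (216–424, 153–243). The dark board is at (230–298, 188–213), the narrow foot at (340,176), the broad foot at (374,178) and the tape at (405,230). The side view confirms the broad stop is the right-hand one, raised at about (415,235).

```bash
cat > h.py <<'E'
import numpy as np,cv2
def ray(c,u,v,pose=None):
    f=240/np.tan(np.radians(c['fov_y']/2)); d=np.array([(u-c['cx'])/f,(v-c['cy'])/f,1])
    if pose is None: return -c['R'].T@c['t'], c['R'].T@d
    p,R=pose; H=c['hand_eye']; return R@H[:3,3]+p, R@H[:3,:3]@d
def plane(c,u,v,z,pose=None):
    o,d=ray(c,u,v,pose); return o+d*(z-o[2])/d[2]
def proj(c,X,pose=None):
    f=240/np.tan(np.radians(c['fov_y']/2))
    if pose is None: q=c['R']@np.asarray(X)+c['t']
    else:
        p,R=pose; H=c['hand_eye']; q=H[:3,:3].T@(R.T@(np.asarray(X)-p)-H[:3,3])
    return q[:2]/q[2]*f+[c['cx'],c['cy']]
E
python3 - <<'E'
from h import *; import pickle
d=pickle.load(open('d0.pkl','rb')); c=d['top']; im=c['color'].astype(int)
hsv=cv2.cvtColor(c['color'],cv2.COLOR_RGB2HSV)
m=((hsv[...,1]<40)&(hsv[...,2]>110)).astype(np.uint8); m[:140]=0;m[255:]=0;m[:,:205]=0;m[:,435:]=0
# front edge, side edges
cols=np.arange(235,390,5); fr=np.array([[u,np.nonzero(m[:,u])[0].max()+.5] for u in cols])
P=np.array([plane(c,u,v,.018) for u,v in fr]); k=np.polyfit(P[:,1],P[:,0],1); print('front x = ',k,'yaw deg',np.degrees(np.arctan(-k[0])))
rows=np.arange(192,238,4)
for f,o in((np.min,-.5),(np.max,.5)):
    Q=np.array([plane(c,f(np.nonzero(m[r])[0])+o,r,.018) for r in rows]); print(np.round(np.median(Q,0),4),Q[:,1].std())
# board top z=.043
b=((hsv[...,2]<110)&(im[...,0]>im[...,2]*1.5)).astype(np.uint8); b[:182]=0;b[222:]=0;b[:,:220]=0;b[:,310:]=0
b=cv2.morphologyEx(b,cv2.MORPH_OPEN,np.ones((3,3)))
cn=max(cv2.findContours(b,0,1)[0],key=cv2.contourArea); r=cv2.minAreaRect(cn); print(r)
for q in cv2.boxPoints(r): print(np.round(plane(c,*q,.043),4))
cr=cv2.resize(c['color'][145:250,205:435],None,fx=3.4,fy=3.4,interpolation=2)
cv2.imwrite('pics/topc.png',cv2.convertScaleAbs(cr[:,:,::-1],alpha=1.5))
E
```

```text
front x =  [0.03497715 0.41347116] yaw deg -2.0032264833863467
[0.5131 0.3547 0.018 ] 0.00207536694993999
[ 0.5    -0.3437  0.018 ] 0.0020996050138623653
((263.07745361328125, 200.16151428222656), (20.288293838500977, 65.3216552734375), 86.18592071533203)
[0.582  0.3018 0.043 ]
[0.5926 0.0852 0.043 ]
[0.5246 0.0817 0.043 ]
[0.5141 0.2974 0.043 ]
```

View pics/topc.png

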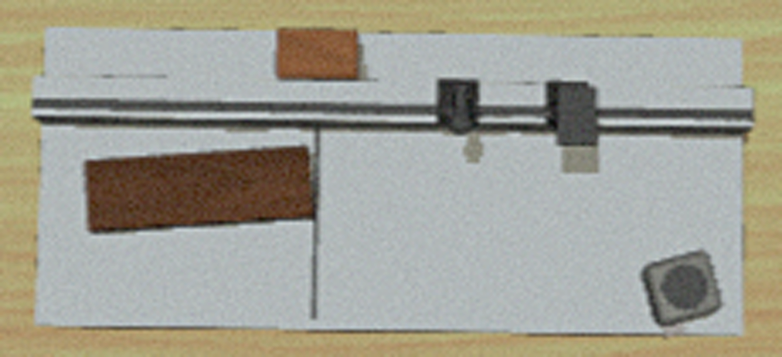

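```bash
cat >> h.py <<'E'
A=np.array([.5636,.0035]); SX=np.array([.99939,-.03495]); SY=np.array([.03495,.99939])
def S(p): q=np.asarray(p)[:2]-A; return np.round([q@SX,q@SY],4)
def W(x,y): return A+x*SX+y*SY
def go(s,p,yaw):  # tool offset for TCP target p, rotation about tool z so that tool-y has heading yaw
    R=np.array(s['tool_rot']); o=R.T@(np.array(p)-s['eef_pos']); cur=np.degrees(np.arctan2(R[1,1],R[0,1]))
    print('offset',np.round(o,3),'rotz',round(-(yaw-cur),2))
E
python3 - <<'E'
from h import *; import pickle
from cell import manip
d=pickle.load(open('d0.pkl','rb')); c=d['top']
for n,u,z in(('bL',547,.075),('bLegL',557,.15),('bLegR',597,.15),('nL',438,.075),('nR',478,.075)):
    print(n,S(plane(c,205+u/3.4,145+100/3.4,z)))
for p in((.582,.3018),(.5926,.0852),(.5246,.0817),(.5141,.2974)): print(S(p))
print('tape',S(plane(c,205+682/3.4,145+288/3.4,.034)))
s=manip.get_state()
go(s,[*W(.03,-.16),.404],-2)
E
```

```text
bL [ 0.0688 -0.1498]
bLegL [ 0.0529 -0.1506]
bLegR [ 0.0535 -0.1871]
nL [ 0.067  -0.0449]
nR [ 0.0677 -0.0834]
[0.008  0.2988]
[0.0261 0.0827]
[-0.0417  0.0768]
[-0.0597  0.292 ]
tape [-0.107  -0.2876]
offset [-0.604 -0.552  0.001] rotz 70.13
```

>>> play_rows(rows=[{"offset":[-0.604,-0.552,0],"rotation":[0,0,70.1],"jaw":1},{"offset":[-0.604,-0.552,0],"rotation":[0,0,70.1],"jaw":1},{"offset":[-0.604,-0.552,0],"rotation":[0,0,70.1],"jaw":1},{"offset":[-0.604,-0.552,0],"rotation":[0,0,70.1],"jaw":1},{"offset":[-0.604,-0.552,0],"rotation":[0,0,70.1],"jaw":1},{"offset":[-0.604,-0.552,0],"rotation":[0,0,70.1],"jaw":1},{"offset":[-0.604,-0.552,0],"rotation":[0,0,70.1],"jaw":1},{"offset":[-0.604,-0.552,0],"rotation":[0,0,70.1],"jaw":1}])

```text
time: 0.82
eef_pos: [0.3777, 0.2777, 0.4047]
tool_rot: [[-0.182, 0.983, 0.0], [0.983, 0.182, -0.0], [-0.0, 0.0, -1.0]]
ft_force: [0.4, 0.1, -0.5]
width: 0.428
grip_force: 0.0
```

```bash
python3 - <<'E'
from h import *
from cell import manip
go(manip.get_state(),[*W(.03,-.16),.404],-2)
E
```

```text
offset [-0.466  0.127  0.001] rotz 12.5
```

>>> play_rows(rows=[{"offset":[-0.466,0.127,0],"rotation":[0,0,12.5],"jaw":1},{"offset":[-0.466,0.127,0],"rotation":[0,0,12.5],"jaw":1},{"offset":[-0.466,0.127,0],"rotation":[0,0,12.5],"jaw":1},{"offset":[-0.466,0.127,0],"rotation":[0,0,12.5],"jaw":1},{"offset":[-0.466,0.127,0],"rotation":[0,0,12.5],"jaw":1},{"offset":[-0.466,0.127,0],"rotation":[0,0,12.5],"jaw":1},{"offset":[-0.466,0.127,0],"rotation":[0,0,12.5],"jaw":1},{"offset":[-0.466,0.127,0],"rotation":[0,0,12.5],"jaw":1}])

```text
time: 1.48
eef_pos: [0.5243, -0.0219, 0.4046]
tool_rot: [[0.029, 1.0, -0.0], [1.0, -0.029, 0.0], [0.0, -0.0, -1.0]]
ft_force: [1.2, 0.8, 0.3]
width: 0.005
grip_force: 0.0
```

```bash
python3 - <<'E'
from h import *
from cell import manip
go(manip.get_state(),[*W(.03,-.16),.404],-2)
E
```

```text
offset [-0.134  0.068  0.001] rotz 0.31
```

>>> play_rows(rows=[{"offset":[-0.134,0.068,0],"rotation":[0,0,0.3],"jaw":1},{"offset":[-0.134,0.068,0],"rotation":[0,0,0.3],"jaw":1},{"offset":[-0.134,0.068,0],"rotation":[0,0,0.3],"jaw":1},{"offset":[-0.134,0.068,0],"rotation":[0,0,0.3],"jaw":1},{"offset":[-0.134,0.068,0],"rotation":[0,0,0.3],"jaw":1},{"offset":[-0.134,0.068,0],"rotation":[0,0,0.3],"jaw":1}])

```text
time: 1.98
eef_pos: [0.588, -0.1569, 0.404]
tool_rot: [[0.037, 0.999, -0.001], [0.999, -0.037, 0.0], [0.0, -0.001, -1.0]]
ft_force: [-0.4, 0.9, -0.3]
width: 0.001
grip_force: 0.0
```

```bash
python3 - <<'E'
from h import *; import pickle
from cell import manip,viewer
s=manip.get_state(); w=viewer.capture('wrist'); pickle.dump((s,w),open('w1.pkl','wb'))
print(s['eef_pos'],s['ft_force'])
cv2.imwrite('pics/w1.png',w['color'][:,:,::-1])
E
```

```text
[ 0.58798161 -0.15685278  0.40398851] [-0.36320243  0.85135086 -0.30703417]
```

View pics/w1.png

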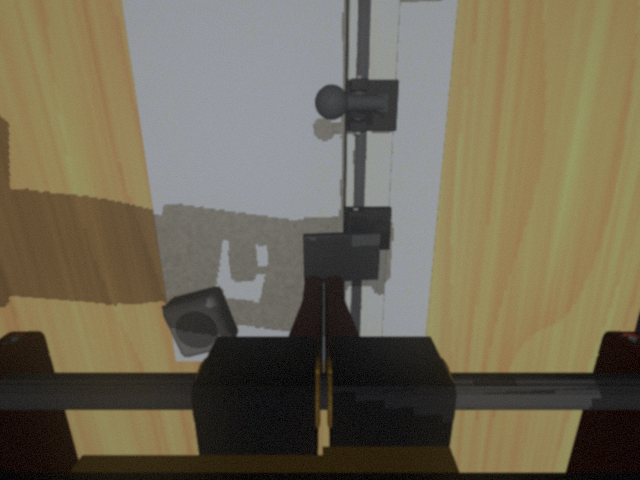

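The wrist view shows the broad stop's top plate at (303–380, 233–280), its foot's far edge at (390, 207), the narrow ball at (331,101), and the fence front near u=347.

```bash
python3 - <<'E'
from h import *; import pickle
from cell import manip
s,w=pickle.load(open('w1.pkl','rb')); P=(s['eef_pos'],s['tool_rot'])
f=lambda n,u,v,z:print(n,S(plane(w,u,v,z,P)))
f('fence front',346,180,.063);f('fence back',391,180,.063);f('fence front far',346,20,.063)
f('foot corner +y back',391,207,.071);f('foot n back+y',397,80,.071);f('n back-y',397,131,.071)
for z in(.135,.142,.15): f('plate back edge +y',380,234,z);f('plate front +y',303,234,z);f('plate front -y',306,280,z)
f('ball',331,101,.14)
go(s,[*W(.105,-.169),.404],-2)
E
```

```text
fence front [ 0.0502 -0.1253]
fence back [ 0.0905 -0.1254]
fence front far [0.0481 0.0012]
foot corner +y back [ 0.0903 -0.1484]
foot n back+y [ 0.0895 -0.0435]
n back-y [ 0.0918 -0.083 ]
plate back edge +y [ 0.0711 -0.1535]
plate front +y [ 0.015  -0.1534]
plate front -y [ 0.0165 -0.19  ]
plate back edge +y [ 0.07   -0.1513]
plate front +y [ 0.0154 -0.1512]
plate front -y [ 0.0169 -0.1868]
plate back edge +y [ 0.0686 -0.1488]
plate front +y [ 0.0159 -0.1487]
plate front -y [ 0.0173 -0.1831]
ball [ 0.0349 -0.0627]
offset [-0.009  0.075 -0.   ] rotz -0.11
```

>>> play_rows(rows=[{"offset":[-0.009,0.04,0],"jaw":1},{"offset":[-0.009,0.075,0],"jaw":1},{"offset":[-0.009,0.075,0.02],"jaw":1},{"offset":[-0.009,0.075,0.05],"jaw":1},{"offset":[-0.009,0.075,0.08],"jaw":1},{"offset":[-0.009,0.075,0.11],"jaw":1},{"offset":[-0.009,0.075,0.11],"jaw":1}])

```text
invalid input at $.rows[0]: expected keys offset, rotation, jaw
```

>>> play_rows(rows=[{"offset":[0,-0.015,0],"jaw":1},{"offset":[0,-0.0285,0],"jaw":1},{"offset":[0,-0.039,0],"jaw":1},{"offset":[0,-0.049,0],"jaw":1},{"offset":[0,-0.058,0],"jaw":1},{"offset":[0,-0.058,0],"jaw":1}])

```text
invalid input at $.rows[0]: expected keys offset, rotation, jaw
```

```bash
python3 - <<'E'
from h import *
from cell import manip,viewer
s=manip.get_state(); print(S(s['eef_pos']),s['eef_pos'][2]-.182)
w=viewer.capture('side')['color'][200:290,340:480]
cv2.imwrite('pics/s1.png',cv2.resize(w,None,fx=4,fy=4,interpolation=2)[:,:,::-1])
E
```

```text
[ 0.0295 -0.1583] 0.2220309468889779
```

View pics/s1.png

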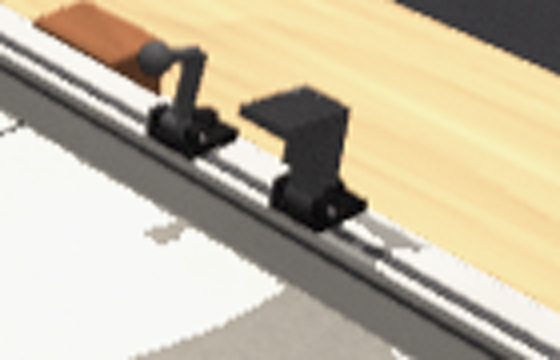

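Both calls were refused because each row needs a rotation, so nothing has moved and both stops are still raised in the picture. I'm resending the approach first.

>>> play_rows(rows=[{"offset":[-0.009,0.04,0],"rotation":[0,0,0],"jaw":1},{"offset":[-0.009,0.075,0],"rotation":[0,0,0],"jaw":1},{"offset":[-0.009,0.075,0.02],"rotation":[0,0,0],"jaw":1},{"offset":[-0.009,0.075,0.05],"rotation":[0,0,0],"jaw":1},{"offset":[-0.009,0.075,0.08],"rotation":[0,0,0],"jaw":1},{"offset":[-0.009,0.075,0.11],"rotation":[0,0,0],"jaw":1},{"offset":[-0.009,0.075,0.11],"rotation":[0,0,0],"jaw":1}])

```text
time: 2.67
eef_pos: [0.66, -0.1648, 0.2887]
tool_rot: [[0.032, 0.999, -0.01], [0.999, -0.032, 0.003], [0.003, -0.01, -1.0]]
ft_force: [-0.6, 1.6, -0.1]
width: 0.0
grip_force: 0.0
```

>>> play_rows(rows=[{"offset":[0,-0.015,0],"rotation":[0,0,0],"jaw":1},{"offset":[0,-0.0285,0],"rotation":[0,0,0],"jaw":1},{"offset":[0,-0.039,0],"rotation":[0,0,0],"jaw":1},{"offset":[0,-0.049,0],"rotation":[0,0,0],"jaw":1},{"offset":[0,-0.058,0],"rotation":[0,0,0],"jaw":1},{"offset":[0,-0.058,0],"rotation":[0,0,0],"jaw":1}])

```text
time: 3.17
eef_pos: [0.6034, -0.165, 0.2957]
tool_rot: [[0.034, 0.999, -0.0], [0.999, -0.034, -0.0], [-0.0, -0.0, -1.0]]
ft_force: [0.7, 0.4, 0.4]
width: 0.006
grip_force: 0.2
```

```bash
python3 - <<'E'
from h import *
from cell import manip,viewer
s=manip.get_state(); print(S(s['eef_pos']),s['eef_pos'][2]-.182)
w=viewer.capture('side')['color'][150:290,340:480]
cv2.imwrite('pics/s2.png',cv2.resize(w,None,fx=4,fy=4,interpolation=2)[:,:,::-1])
E
```

```text
[ 0.0456 -0.167 ] 0.11365826362452663
```

View pics/s2.png

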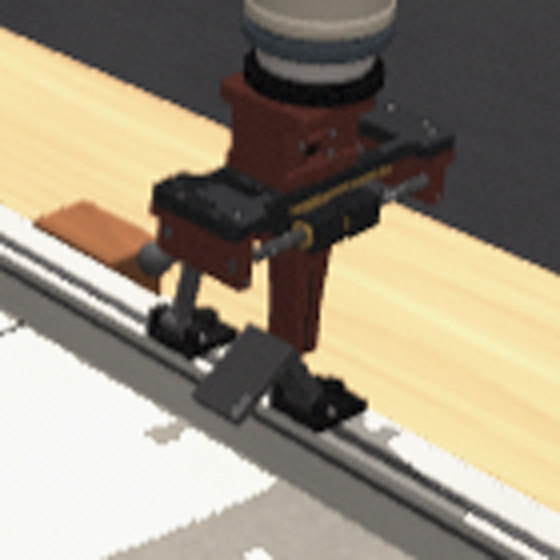

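The picture shows the broad arm about 45° forward with the fingertip behind it and the narrow stop untouched. Next I follow the arc down.

>>> play_rows(rows=[{"offset":[0,-0.008,0.003],"rotation":[0,0,0],"jaw":1},{"offset":[0,-0.015,0.007],"rotation":[0,0,0],"jaw":1},{"offset":[0,-0.021,0.012],"rotation":[0,0,0],"jaw":1},{"offset":[0,-0.026,0.018],"rotation":[0,0,0],"jaw":1},{"offset":[0,-0.031,0.024],"rotation":[0,0,0],"jaw":1},{"offset":[0,-0.034,0.029],"rotation":[0,0,0],"jaw":1},{"offset":[0,-0.034,0.031],"rotation":[0,0,0],"jaw":1},{"offset":[0,-0.034,0.031],"rotation":[0,0,0],"jaw":1}])

```text
time: 3.88
eef_pos: [0.5697, -0.1641, 0.2642]
tool_rot: [[0.034, 0.999, -0.003], [0.999, -0.034, 0.001], [0.0, -0.003, -1.0]]
ft_force: [-4.9, 0.3, 15.2]
width: 0.009
grip_force: 7.4
```

>>> play_rows(rows=[{"offset":[0,0,0.001],"rotation":[0,0,0],"jaw":1},{"offset":[0,0,0.002],"rotation":[0,0,0],"jaw":1},{"offset":[0,0,0.003],"rotation":[0,0,0],"jaw":1},{"offset":[0,0,0.003],"rotation":[0,0,0],"jaw":1}])

```text
time: 4.22
eef_pos: [0.5698, -0.1641, 0.2638]
tool_rot: [[0.034, 0.999, -0.003], [0.999, -0.034, 0.0], [0.0, -0.003, -1.0]]
ft_force: [-13.4, 2.8, 40.3]
width: 0.003
grip_force: 19.9
```

>>> play_rows(rows=[{"offset":[0,0,-0.04],"rotation":[0,0,0],"jaw":1},{"offset":[0,0,-0.08],"rotation":[0,0,0],"jaw":1},{"offset":[0,0,-0.12],"rotation":[0,0,0],"jaw":1},{"offset":[0.04,-0.02,-0.15],"rotation":[0,0,-7],"jaw":1},{"offset":[0.08,-0.04,-0.15],"rotation":[0,0,-14],"jaw":0.5},{"offset":[0.11,-0.06,-0.15],"rotation":[0,0,-21],"jaw":0},{"offset":[0.15,-0.07,-0.15],"rotation":[0,0,-28],"jaw":-1},{"offset":[0.18,-0.08,-0.15],"rotation":[0,0,-35],"jaw":-1}])

```text
time: 4.88
eef_pos: [0.4949, 0.0198, 0.41]
tool_rot: [[-0.549, 0.836, -0.003], [0.836, 0.549, -0.0], [0.001, -0.002, -1.0]]
ft_force: [1.2, 0.7, 1.1]
width: 0.268
grip_force: 0.0
```

```bash
python3 - <<'E'
from h import *; import pickle
from cell import manip,viewer
s=manip.get_state(); go(s,[*W(-.1,.188),.404],88)
c=viewer.capture('top');cv2.imwrite('pics/top2.png',c['color'][:,:,::-1])
w=viewer.capture('side')['color'][160:300,320:480]
cv2.imwrite('pics/s3.png',cv2.resize(w,None,fx=4,fy=4,interpolation=2)[:,:,::-1])
E
```

```text
offset [0.16  0.076 0.006] rotz -54.68
```

View pics/s3.png

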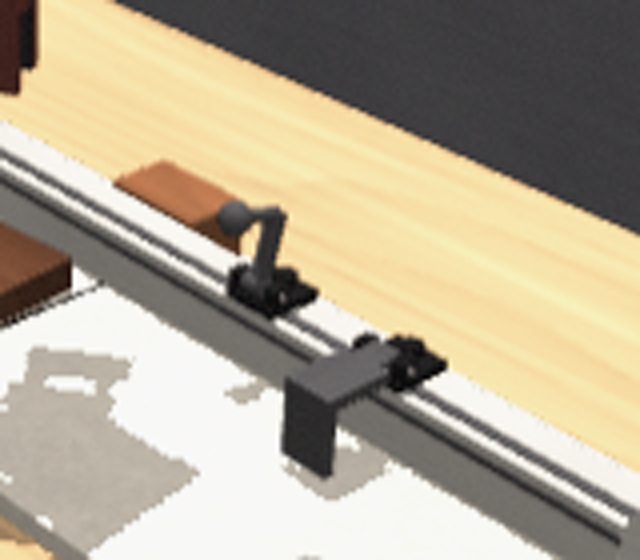

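The picture shows the broad stop fully down in front of the fence, with the narrow one still raised at (260,250). Next I go to the front of the board.

>>> play_rows(rows=[{"offset":[0.16,0.076,0],"rotation":[0,0,-54.7],"jaw":-1},{"offset":[0.16,0.076,0],"rotation":[0,0,-54.7],"jaw":-1},{"offset":[0.16,0.076,0],"rotation":[0,0,-54.7],"jaw":-1},{"offset":[0.16,0.076,0],"rotation":[0,0,-54.7],"jaw":-1},{"offset":[0.16,0.076,0],"rotation":[0,0,-54.7],"jaw":-1},{"offset":[0.16,0.076,0],"rotation":[0,0,-54.7],"jaw":-1},{"offset":[0.16,0.076,0],"rotation":[0,0,-54.7],"jaw":-1},{"offset":[0.16,0.076,0],"rotation":[0,0,-54.7],"jaw":-1}])

```text
time: 5.65
eef_pos: [0.4732, 0.1939, 0.4095]
tool_rot: [[-0.999, 0.034, -0.003], [0.034, 0.999, -0.001], [0.003, -0.002, -1.0]]
ft_force: [-0.1, 0.1, -0.9]
width: 0.962
grip_force: 0.0
```

>>> play_rows(rows=[{"offset":[0,0,0.04],"rotation":[0,0,0],"jaw":-1},{"offset":[0,0,0.08],"rotation":[0,0,0],"jaw":-1},{"offset":[0,0,0.12],"rotation":[0,0,0],"jaw":-1},{"offset":[0,0,0.12],"rotation":[0,0,0],"jaw":-1}])

```text
time: 5.98
eef_pos: [0.4705, 0.1923, 0.2834]
tool_rot: [[-0.999, 0.041, -0.014], [0.041, 0.999, -0.006], [0.014, -0.006, -1.0]]
ft_force: [-1.1, 0.3, -0.2]
width: 0.999
grip_force: 0.0
```

```bash
python3 - <<'E'
from h import *
from cell import manip
s=manip.get_state(); go(s,[*W(-.1,.188),.208],88)
print(S(s['eef_pos']),s['eef_pos'][2]-.182,s['width'],s['ft_force'])
E
```

```text
offset [-0.001  0.003  0.075] rotz -0.35
[-0.0996  0.1854] 0.10140136139921513 0.9994464945284538 [-1.10810986  0.25716446 -0.22594034]
```

>>> play_rows(rows=[{"offset":[0,0.002,0.03],"rotation":[0,0,0],"jaw":-1},{"offset":[0,0.002,0.06],"rotation":[0,0,0],"jaw":-1},{"offset":[0,0.002,0.078],"rotation":[0,0,0],"jaw":-1},{"offset":[0,0.002,0.078],"rotation":[0,0,0],"jaw":-1},{"offset":[0,0.002,0.078],"rotation":[0,0,0],"jaw":-1},{"offset":[0,0.002,0.078],"rotation":[0,0,0],"jaw":-1}])

```text
time: 6.48
eef_pos: [0.4743, 0.1961, 0.2143]
tool_rot: [[-0.999, 0.04, 0.002], [0.04, 0.999, 0.001], [-0.002, 0.001, -1.0]]
ft_force: [0.5, 0.9, 0.0]
width: 1.0
grip_force: 0.0
```

>>> play_rows(rows=[{"offset":[-0.012,0,0],"rotation":[0,0,0],"jaw":-1},{"offset":[-0.024,0,0],"rotation":[0,0,0],"jaw":-1},{"offset":[-0.032,0,0],"rotation":[0,0,0],"jaw":-1},{"offset":[-0.04,0,0],"rotation":[0,0,0],"jaw":-1},{"offset":[-0.048,0,0],"rotation":[0,0,0],"jaw":-1},{"offset":[-0.054,0,0],"rotation":[0,0,0],"jaw":-1},{"offset":[-0.06,0,0],"rotation":[0,0,0],"jaw":-1},{"offset":[-0.06,0,0],"rotation":[0,0,0],"jaw":-1}])

```text
time: 7.15
eef_pos: [0.5347, 0.1937, 0.2127]
tool_rot: [[-0.999, 0.04, 0.001], [0.04, 0.999, 0.0], [-0.001, 0.0, -1.0]]
ft_force: [-0.5, 0.8, -0.2]
width: 1.005
grip_force: 0.0
```

```bash
python3 - <<'E'
from h import *
from cell import manip
s=manip.get_state(); go(s,[*W(-.03,.188),.208],88)
print(S(s['eef_pos']),s['eef_pos'][2]-.182,s['ft_force'])
E
```

```text
offset [-0.006 -0.001  0.005] rotz -0.29
[-0.0355  0.189 ] 0.03067715802632487 [-0.50391682  0.84066732 -0.2249247 ]
```

>>> play_rows(rows=[{"offset":[-0.002,0,0.003],"rotation":[0,0,-0.3],"jaw":-1},{"offset":[-0.004,0,0.003],"rotation":[0,0,-0.3],"jaw":-1},{"offset":[-0.006,0,0.003],"rotation":[0,0,-0.3],"jaw":-1},{"offset":[-0.007,0,0.003],"rotation":[0,0,-0.3],"jaw":-1},{"offset":[-0.007,0,0.003],"rotation":[0,0,-0.3],"jaw":-1}])

```text
time: 7.57
eef_pos: [0.5393, 0.1935, 0.2092]
tool_rot: [[-0.999, 0.035, -0.004], [0.035, 0.999, -0.001], [0.004, -0.001, -1.0]]
ft_force: [-6.3, 1.2, 1.3]
width: 1.001
grip_force: 3.0
```

>>> play_rows(rows=[{"offset":[-0.001,0,0],"rotation":[0,0,0],"jaw":-1},{"offset":[-0.002,0,0],"rotation":[0,0,0],"jaw":-1},{"offset":[-0.002,0,0],"rotation":[0,0,0],"jaw":-1}])

```text
time: 7.82
eef_pos: [0.54, 0.1935, 0.2091]
tool_rot: [[-0.999, 0.035, -0.007], [0.035, 0.999, -0.001], [0.007, -0.001, -1.0]]
ft_force: [-12.9, 3.4, 7.4]
width: 1.002
grip_force: 6.3
```

>>> play_rows(rows=[{"offset":[0.02,0,0],"rotation":[0,0,0],"jaw":-1},{"offset":[0.05,0,0],"rotation":[0,0,0],"jaw":-1},{"offset":[0.06,0,-0.04],"rotation":[0,0,0],"jaw":-1},{"offset":[0.06,0,-0.08],"rotation":[0,0,0],"jaw":-1},{"offset":[0.06,0.02,-0.12],"rotation":[0,0,7],"jaw":-0.5},{"offset":[0.06,0.05,-0.14],"rotation":[0,0,14],"jaw":0},{"offset":[0.06,0.09,-0.15],"rotation":[0,0,21],"jaw":0},{"offset":[0.06,0.13,-0.15],"rotation":[0,0,28],"jaw":0}])

```text
time: 8.48
eef_pos: [0.4879, 0.3269, 0.3638]
tool_rot: [[-0.863, 0.506, 0.006], [0.506, 0.863, 0.004], [-0.004, 0.006, -1.0]]
ft_force: [1.4, 0.4, -0.1]
width: 0.736
grip_force: 0.0
```

```bash
python3 - <<'E'
from h import *
from cell import manip,viewer
c=viewer.capture('top'); hsv=cv2.cvtColor(c['color'],cv2.COLOR_RGB2HSV); im=c['color'].astype(int)
b=((hsv[...,2]<110)&(im[...,0]>im[...,2]*1.5)).astype(np.uint8); b[:176]=0;b[222:]=0;b[:,:220]=0;b[:,310:]=0
b=cv2.morphologyEx(b,cv2.MORPH_OPEN,np.ones((3,3)))
cn=max(cv2.findContours(b,0,1)[0],key=cv2.contourArea)
for q in cv2.boxPoints(cv2.minAreaRect(cn)): print(S(plane(c,*q,.043)))
s=manip.get_state(); print(S(s['eef_pos']),s['width']); go(s,[*W(.015,.335),.36],-2)
cv2.imwrite('pics/top3.png',cv2.convertScaleAbs(cv2.resize(c['color'][145:250,205:435],None,fx=3.4,fy=3.4,interpolation=2)[:,:,::-1],alpha=1.5))
E
```

```text
[0.0458 0.2927]
[0.0494 0.0764]
[-0.0212  0.075 ]
[-0.0248  0.2904]
[-0.0871  0.3265] 0.6903104052471986
offset [-0.085  0.057  0.004] rotz 61.01
```

View pics/top3.png

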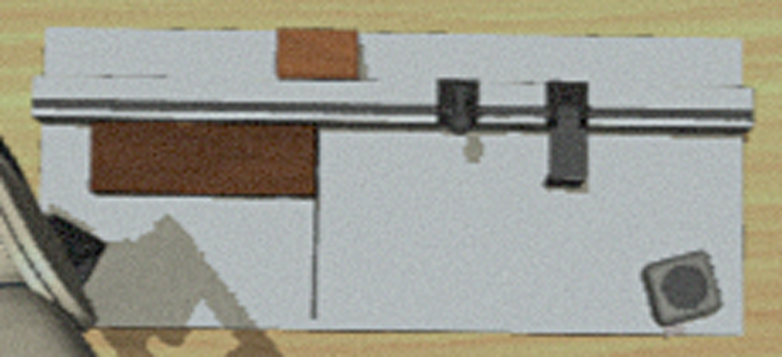

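>>> play_rows(rows=[{"offset":[-0.085,0.057,0],"rotation":[0,0,61],"jaw":0.4},{"offset":[-0.085,0.057,0],"rotation":[0,0,61],"jaw":0.4},{"offset":[-0.085,0.057,0],"rotation":[0,0,61],"jaw":0.4},{"offset":[-0.085,0.057,0],"rotation":[0,0,61],"jaw":0.4},{"offset":[-0.085,0.057,0],"rotation":[0,0,61],"jaw":0.4},{"offset":[-0.085,0.057,0],"rotation":[0,0,61],"jaw":0.4},{"offset":[-0.085,0.057,0],"rotation":[0,0,61],"jaw":0.4},{"offset":[-0.085,0.057,0],"rotation":[0,0,61],"jaw":0.4}])

```text
time: 9.2
eef_pos: [0.5892, 0.3323, 0.3594]
tool_rot: [[-0.042, 0.999, 0.0], [0.999, 0.042, -0.0], [-0.0, 0.0, -1.0]]
ft_force: [-0.1, 0.0, 0.7]
width: 0.302
grip_force: 0.0
```

```bash
python3 - <<'E'
from h import *
from cell import manip
s=manip.get_state(); print(S(s['eef_pos']),s['width']); go(s,[*W(.015,.335),.36],-2)
E
```

```text
[0.0141 0.3295] 0.30207131166999385
offset [ 0.005  0.001 -0.001] rotz 4.4
```

>>> play_rows(rows=[{"offset":[0.006,0,0.03],"rotation":[0,0,4.2],"jaw":0.4},{"offset":[0.006,0,0.06],"rotation":[0,0,4.2],"jaw":0.4},{"offset":[0.006,0,0.09],"rotation":[0,0,4.2],"jaw":0.4},{"offset":[0.006,0,0.12],"rotation":[0,0,4.2],"jaw":0.4},{"offset":[0.006,0,0.15],"rotation":[0,0,4.2],"jaw":0.4},{"offset":[0.006,0,0.15],"rotation":[0,0,4.2],"jaw":0.4},{"offset":[0.006,0,0.15],"rotation":[0,0,4.2],"jaw":0.4}])

```text
time: 9.78
eef_pos: [0.5883, 0.338, 0.2082]
tool_rot: [[0.025, 1.0, -0.003], [1.0, -0.025, -0.002], [-0.002, -0.003, -1.0]]
ft_force: [-0.2, -0.2, 0.0]
width: 0.299
grip_force: 0.0
```

```bash
python3 - <<'E'
from h import *
from cell import manip
s=manip.get_state(); print(S(s['eef_pos']),s['width'],s['eef_pos'][2]-.182,s['ft_force']); go(s,[*W(.017,.085),.210],-2)
E
```

```text
[0.0129 0.3351] 0.2992396823706547 0.026172339926755356 [-0.22568114 -0.21063685  0.0021164 ]
offset [-0.25   0.002 -0.001] rotz 0.55
```

>>> play_rows(rows=[{"offset":[-0.015,0,0],"rotation":[0,0,0.6],"jaw":0.4},{"offset":[-0.026,0,0],"rotation":[0,0,0.6],"jaw":0.4},{"offset":[-0.034,0,0],"rotation":[0,0,0.6],"jaw":0.4},{"offset":[-0.044,0,0],"rotation":[0,0,0.6],"jaw":0.4},{"offset":[-0.055,0.001,0],"rotation":[0,0,0.6],"jaw":0.4},{"offset":[-0.067,0.001,0],"rotation":[0,0,0.6],"jaw":0.4},{"offset":[-0.079,0.001,0],"rotation":[0,0,0.6],"jaw":0.4},{"offset":[-0.09,0.001,0],"rotation":[0,0,0.6],"jaw":0.4}])

```text
time: 10.45
eef_pos: [0.5876, 0.2469, 0.2101]
tool_rot: [[0.036, 0.999, 0.001], [0.999, -0.036, 0.0], [0.0, 0.001, -1.0]]
ft_force: [1.0, 2.5, 1.2]
width: 0.303
grip_force: 1.3
```

>>> play_rows(rows=[{"offset":[-0.012,0,0],"rotation":[0,0,0],"jaw":0.4},{"offset":[-0.024,0,0],"rotation":[0,0,0],"jaw":0.4},{"offset":[-0.036,0,0],"rotation":[0,0,0],"jaw":0.4},{"offset":[-0.048,0,0],"rotation":[0,0,0],"jaw":0.4},{"offset":[-0.06,0,0],"rotation":[0,0,0],"jaw":0.4},{"offset":[-0.072,0,0],"rotation":[0,0,0],"jaw":0.4},{"offset":[-0.084,0,0],"rotation":[0,0,0],"jaw":0.4},{"offset":[-0.092,0,0],"rotation":[0,0,0],"jaw":0.4}])

```text
time: 11.12
eef_pos: [0.5839, 0.1548, 0.2095]
tool_rot: [[0.037, 0.999, -0.001], [0.999, -0.037, -0.0], [-0.0, -0.001, -1.0]]
ft_force: [-0.2, 2.4, 1.5]
width: 0.3
grip_force: 1.0
```

```bash
python3 - <<'E'
from h import *
from cell import manip,viewer
s=manip.get_state(); print(S(s['eef_pos']),s['width'],s['eef_pos'][2]-.182,s['ft_force']); go(s,[*W(.015,.079),.210],-2)
c=viewer.capture('side');cv2.imwrite('pics/s4.png',cv2.resize(c['color'][140:300,220:480],None,fx=3,fy=3,interpolation=2)[:,:,::-1])
E
```

```text
[0.015  0.1519] 0.29979918939222416 0.02753633656819718 [-0.15721505  2.37912711  1.52877433]
offset [-0.073  0.    -0.   ] rotz -0.1
```

View pics/s4.png

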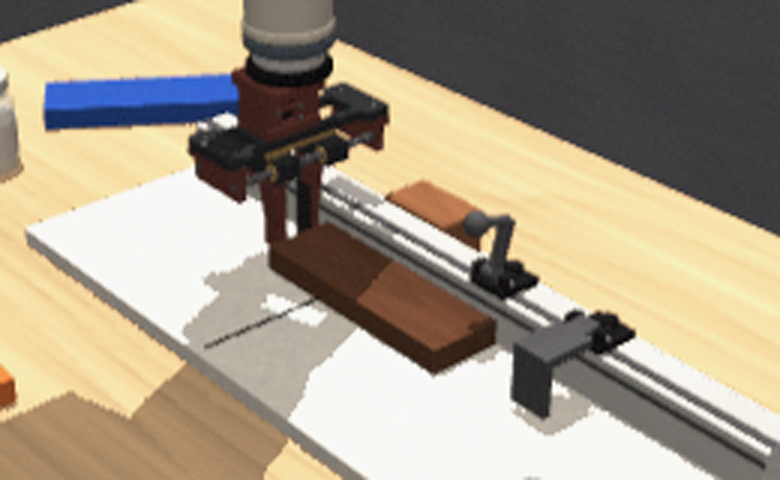

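The board is sliding along the fence with its near end at (460,350), and the broad stop is still ahead at (545,370). I keep pushing, slowing near contact.

>>> play_rows(rows=[{"offset":[-0.01,0,0],"rotation":[0,0,0],"jaw":0.4},{"offset":[-0.021,0,0],"rotation":[0,0,0],"jaw":0.4},{"offset":[-0.032,0,0],"rotation":[0,0,0],"jaw":0.4},{"offset":[-0.042,0,0],"rotation":[0,0,0],"jaw":0.4},{"offset":[-0.051,0,0],"rotation":[0,0,0],"jaw":0.4},{"offset":[-0.058,0,0],"rotation":[0,0,0],"jaw":0.4},{"offset":[-0.064,0,0],"rotation":[0,0,0],"jaw":0.4},{"offset":[-0.067,0,0],"rotation":[0,0,0],"jaw":0.4}])

```text
time: 11.83
eef_pos: [0.5817, 0.0885, 0.2096]
tool_rot: [[0.037, 0.999, -0.0], [0.999, -0.037, -0.0], [-0.0, -0.0, -1.0]]
ft_force: [0.4, 1.2, -0.9]
width: 0.298
grip_force: 0.5
```

>>> play_rows(rows=[{"offset":[-0.002,0,0],"rotation":[0,0,0],"jaw":0.4},{"offset":[-0.003,0,0],"rotation":[0,0,0],"jaw":0.4},{"offset":[-0.004,0,0],"rotation":[0,0,0],"jaw":0.4},{"offset":[-0.004,0,0],"rotation":[0,0,0],"jaw":0.4}])

```text
time: 12.17
eef_pos: [0.5816, 0.0855, 0.2097]
tool_rot: [[0.036, 0.999, 0.0], [0.999, -0.036, -0.0], [-0.0, 0.0, -1.0]]
ft_force: [0.2, 0.2, -0.4]
width: 0.301
grip_force: 0.0
```

>>> play_rows(rows=[{"offset":[-0.001,0,0],"rotation":[0,0,0],"jaw":0.4},{"offset":[-0.002,0,0],"rotation":[0,0,0],"jaw":0.4},{"offset":[-0.003,0,0],"rotation":[0,0,0],"jaw":0.4},{"offset":[-0.003,0,0],"rotation":[0,0,0],"jaw":0.4}])

```text
time: 12.5
eef_pos: [0.5815, 0.0824, 0.2097]
tool_rot: [[0.036, 0.999, 0.0], [0.999, -0.036, 0.0], [0.0, 0.0, -1.0]]
ft_force: [-0.1, 1.6, -0.5]
width: 0.301
grip_force: 0.6
```

>>> play_rows(rows=[{"offset":[-0.001,0,0],"rotation":[0,0,0],"jaw":0.4},{"offset":[-0.002,0,0],"rotation":[0,0,0],"jaw":0.4},{"offset":[-0.002,0,0],"rotation":[0,0,0],"jaw":0.4}])

```text
time: 12.75
eef_pos: [0.5818, 0.0816, 0.2099]
tool_rot: [[0.037, 0.999, 0.002], [0.999, -0.037, 0.002], [0.002, 0.002, -1.0]]
ft_force: [0.3, 10.6, -0.6]
width: 0.295
grip_force: 5.5
```

Contact with the stop: 10.6 N, at the expected position. I back off and check.

>>> play_rows(rows=[{"offset":[0.01,0,0],"rotation":[0,0,0],"jaw":0.4},{"offset":[0.03,0,0],"rotation":[0,0,0],"jaw":0.4},{"offset":[0.05,0,-0.03],"rotation":[0,0,0],"jaw":0.4},{"offset":[0.07,0,-0.07],"rotation":[0,0,0],"jaw":0.4},{"offset":[0.1,0,-0.11],"rotation":[0,0,0],"jaw":0.4},{"offset":[0.14,0,-0.15],"rotation":[0,0,0],"jaw":0.4},{"offset":[0.18,0,-0.17],"rotation":[0,0,0],"jaw":0.4},{"offset":[0.2,0,-0.17],"rotation":[0,0,0],"jaw":0.4}])

```text
time: 13.42
eef_pos: [0.5887, 0.2771, 0.3819]
tool_rot: [[0.037, 0.999, 0.004], [0.999, -0.037, 0.001], [0.001, 0.004, -1.0]]
ft_force: [1.1, 0.1, -0.7]
width: 0.298
grip_force: 0.0
```

```bash
python3 - <<'E'
from h import *
from cell import manip,viewer
c=viewer.capture('top'); hsv=cv2.cvtColor(c['color'],cv2.COLOR_RGB2HSV); im=c['color'].astype(int)
b=((hsv[...,2]<110)&(im[...,0]>im[...,2]*1.5)).astype(np.uint8); b[:176]=0;b[222:]=0;b[:,:220]=0;b[:,385:]=0
b=cv2.morphologyEx(b,cv2.MORPH_OPEN,np.ones((3,3)))
cn=max(cv2.findContours(b,0,1)[0],key=cv2.contourArea)
for q in cv2.boxPoints(cv2.minAreaRect(cn)): print(S(plane(c,*q,.043)))
A1=cv2.convertScaleAbs(cv2.resize(c['color'][145:250,205:435],None,fx=3,fy=3,interpolation=2)[:,:,::-1],alpha=1.5)
s=viewer.capture('side')['color'][180:270,270:500]; A2=cv2.resize(s,(690,270),interpolation=2)[:,:,::-1]
cv2.imwrite('pics/end.png',np.vstack([A1,A2]))
E
```

```text
[-0.021   0.0687]
[0.0483 0.0687]
[ 0.0477 -0.1484]
[-0.0216 -0.1475]
```

View pics/end.png

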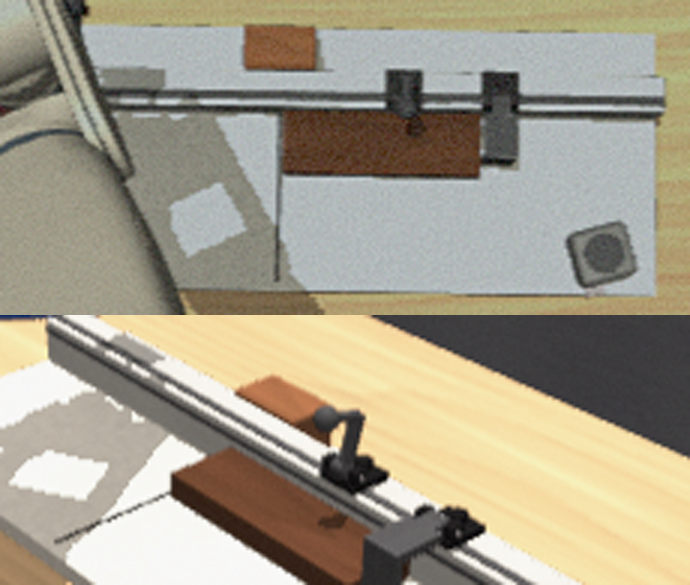

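The pictures show the board flush along the fence, its right end at the lowered broad stop (480,140), and the narrow stop raised.

```bash
python3 -c "
from cell import manip
print(manip.close_job())"
```

```text
the job is handed in; nothing more can be done
None
```

The job is handed in (no verdict was returned): the broad stop is fully down, the board is flush to the fence within about 2 mm with its end against that stop, the narrow stop is still raised, and the robot touched none of the loose things.

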